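Find the fullest nail tin by feel

TASK

The three closed nail tins on the bench look the same, but one has clearly more nails in it than the other two: lift them to feel which is the heaviest. Stand the two lighter tins fully down in wells of the wooden rack, any wells, and finish holding the heaviest one up in the gripper, upright and still, about 20 cm above the bench. Keep the tins from tipping over and leave the tools on the bench where they lie.

Things in the scene. Friction and masses are not known exactly. Their poses are not given: they have to be found in the camera images.
- tin_a: one of three closed round nail tins that look alike: bright metal, green band between thin yellow lines, lid fixed. 56 mm across, 84 mm tall, upright on the bench, room for fingers on its left and right (y). Origin: centre of the underside, z up. The fullest weighs 0.64 to 0.85 kg, each other under 0.47 kg; only lifting tells which. The packed nails inside can shift by a few mm
- tin_b: one of three closed round nail tins that look alike: bright metal, green band between thin yellow lines, lid fixed. 56 mm across, 84 mm tall, upright on the bench, room for fingers on its left and right (y). Origin: centre of the underside, z up. The fullest weighs 0.64 to 0.85 kg, each other under 0.47 kg; only lifting tells which. The packed nails inside can shift by a few mm
- tin_c: one of three closed round nail tins that look alike: bright metal, green band between thin yellow lines, lid fixed. 56 mm across, 84 mm tall, upright on the bench, room for fingers on its left and right (y). Origin: centre of the underside, z up. The fullest weighs 0.64 to 0.85 kg, each other under 0.47 kg; only lifting tells which. The packed nails inside can shift by a few mm
- tin_rack: fixed pale wooden rack: plank 104 (its x) x 290 (its y) x 36 mm high, dark battens 46 mm high and 14 mm thick on both ends. Three round blind wells in a row along its y, 94 mm apart, 62 mm across, 26 mm deep, mouths chamfered 3 mm, all empty at the start; a seated tin stands 58 mm out. Origin: centre of the underside, z up
- well_1 (a point): centre of the floor of the well towards the rack's +y end, 10 mm above the bench and 26 mm below the plank's top; axes as the rack's
- well_2 (a point): centre of the floor of the middle well, 10 mm above the bench and 26 mm below the plank's top; axes as the rack's
- well_3 (a point): centre of the floor of the well towards the rack's -y end, 10 mm above the bench and 26 mm below the plank's top; axes as the rack's
- caulking_iron: dark steel caulking iron (a wide blunt chisel) lying flat, 48 x 154 x 26 mm; a bystander. Origin: centre of its underside
- block_plane: small black metal block plane with a wooden knob, 45 x 162 x 40 mm; a bystander. Origin: centre of its underside
- carpenter_pencil: flat red carpenter's pencil, 13 x 165 x 8 mm; a bystander. Origin: centre of its underside
- screwdriver: screwdriver with orange handle, 27 x 200 x 30 mm; a bystander. Origin: centre of its underside
- hole_saw: brass-coloured hole saw standing teeth down, shank up, 45 mm across, 66 mm tall; a bystander. Origin: centre of its underside
Things that resemble listed ones, but are neither listed nor needed, are in the scene too. Leave any blue look-alike of the tin_b alone. What is shaped like the tin_c but purple is not meant.

How it is judged:
By the outcome, as a careful person would: the job done as asked, in the order asked, and still so for the second after the job is handed in, while the arm keeps its last pose, push and grip.
It also fails if it takes over 67 s, if anything falls off the work surface, if the arm or the gripper's body presses on something with over 40 N, if the wrist force passes 120 N, or if a joint passes its speed limit or range.

ROBOT

A 6-joint arm with a two-finger parallel gripper is mounted at the origin on a cart in front of the work surface, level with it; the furniture and walls round the work are solid. World frame = base frame: x ahead of the robot, y to its left, z up, the work surface at z = 0. Lengths are in m, angles in rad, forces in N, time in s.
With the tool pointing down it reaches from about 0.25 to 0.725 m from the base axis. Payload 4 kg.
Tool frame: the origin (TCP) lies midway between the tips of the shut fingers; the grasp point (between the pads) lies 19 mm behind it; z points along the fingers, y is the line along which they close (so a half turn about z gives the same grasp; the last joint's range is limited). The gripper opens to 85 mm and grips with 20 to 120 N. Pads are 22 mm wide; open, the fingers measure 114 mm over their backs; the gripper's body (76 mm by 85 mm) begins 54 mm behind the grasp point. The pads swing forward as they close: fully open they stand 13 mm farther back than shut.
Start: joints at [-1.323, 0.241, 0.005, 1.335, 0, 1.571], TCP at [0.123, -0.485, 0.231] pointing down, gripper open.
Joint ranges: [-2.72, 2.72], [-1.05, 1.87], [-1.09, 1.28], [-1.99, 2.15], [-1.42, 1.44], [-3.14, 3.14]. Speed limits (rad/s): [2.79, 2.79, 3.14, 3.14, 3.14, 3.14].

INTERFACE

Orientations are given as a unit quaternion [x, y, z, w].
In Python, from workcell import get_obs, camera, job_done, silhouettes gives the robot as it stands. The module is installed in compiled form; this text tells all that it offers.
- The arm moves only by the tool drive_tool, never from a script. Its argument "increments" is a list of rows, each a list of 3 entries, a list of its own where there are three numbers: the shift along the world's x, y, z in mm, then the turn, a rotation vector about the world's x, y, z in degrees, then the opening, from 0 (shut) to 1 (fully open). A call has 1 to 8 rows; each row shifts and turns the commanded pose from where the row before left it; what a row does not reach is not made up. A row lasts 1/12 s, in which the tool goes at most 41.7 mm and 7.16 degrees, less where a joint would pass 70% of its speed; a pose out of reach is approached as far as the arm can. A call is refused whole if a number of a shift passes 41.7 or a number of a turn 7.16, either way. A call with a gripper value outside its range is refused whole. The fingers move at their own pace and stop on an object; the grip force is fixed at half the most. Time passes only in rows, so rows that do not move let the fingers close. It gives the time, the measured TCP pose, the force, the opening and the grip force at its end, in the units of the state.
- get_obs(): the state, without advancing time (a new reading comes with each control period).
- camera(name): name is "scene" or "side" or "wrist"; returns a dict with "image" (384x512x3 uint8, red, green, blue), "K" (3x3 intrinsics, pixels), "view" (4x4, takes a point from world to camera coordinates). Camera axes: x right, y down, z forward; pixel columns grow to the right and rows downward; lengths in m; the calibration is good to about 2 mm. A picture is of the moment at which its call begins. There is no depth.
- job_done(): hands the job in; it is judged then, once.
Trained networks look in a picture, given as the dict that the camera call returned (one of the last four; its "shot" number tells which), for a name from the list of things; names that differ only in an ending like _2 or _b are one class to them, and where a whole thing is asked for, a point or a joint stands for the part that bears it (a point fixed in the world has none). Each returns a list of dicts, best first, with "conf" (0 to 1); they miss things now and then, are a little off and sometimes report something else, mostly with a low value. They report only what shows in the picture. A call takes as long as a camera call. They do not tell look-alikes from the thing itself.
- silhouettes(query, picture): "region" (384x512 bool, what is visible of it) and "bbox" ([left, top, right, bottom] in pixels, round what is visible of it).
The state is a dict: "clock": time; "joint_pos": joint angles; "joint_vel": joint speeds; "tau": joint torques, N m; "eef_pos": TCP position; "tool_rot": TCP orientation; "ft_force": force on the tool from outside, world axes, zero at the start; "ft_torque": the same for the moment, N m; "grip_width": finger opening in m; "grasp_force": force on a finger pad.
Only numpy, scipy, OpenCV 4.12 (cv2) and the standard library are available. Lean on these libraries where they do the work, as an engineer would, in place of code of your own. Each camera call takes 0.05 s, during which the arm holds its last target. There are 200 camera calls.

## Working session

There is one attempt and no reset: what is moved stays moved. The work goes in short steps, Python scripts to look and compute and a tool call to move; the robot and the scene stay as the last step left them, time stands still between calls to the robot, and variables do not carry over. Pictures are saved under pics/ and viewed, at most 10 in all, crops included, and the job is handed in when it is done.

Besides the shell and the picture viewer there is one more tool, called after ">>>" in YAML: its name, and indented under it one key for each argument. drive_tool: Moves the arm, as the interface text tells. Its arguments: {"type":"object","properties":{"increments":{"type":"array"}},"required":["increments"]}

```bash
mkdir -p pics; python3 - <<'E'
from workcell import *
import cv2,numpy as np,pickle
D={}
for n in("scene","side"):
    p=camera(n); D[n]=p
    im=p["image"][:,:,::-1].copy()
    for q in("tin_a","tin_rack"):
        for r in silhouettes(q,p):
            print(n,q,round(r["conf"],2),r["bbox"])
    cv2.imwrite(f"pics/{n}0.png",cv2.resize(im,(800,600),interpolation=cv2.INTER_CUBIC))
    print(p["K"],p["view"])
pickle.dump(D,open("d0.pkl","wb"))
o=get_obs();print(o)
E
```

```text
scene tin_a 0.96 [269.0, 147.5, 289.7, 183.6]
scene tin_a 0.81 [220.2, 205.2, 242.8, 244.8]
scene tin_a 0.78 [284.2, 129.8, 305.3, 157.6]
scene tin_a 0.72 [316.4, 135.1, 336.3, 165.3]
scene tin_a 0.72 [317.2, 153.7, 339.8, 186.6]
scene tin_rack 0.98 [108.2, 164.2, 235.5, 240.1]
[[431.09755147   0.         256.32156427]
 [  0.         431.09755147 193.38840241]
 [  0.           0.           1.        ]] [[-0.69697199 -0.71678137  0.02131899  0.30907492]
 [-0.46559625  0.4297178  -0.77366837  0.28272237]
 [ 0.54538993 -0.54915123 -0.63323199  0.89987517]
 [ 0.          0.          0.          1.        ]]
side tin_a 0.98 [304.0, 124.2, 322.6, 157.5]
side tin_a 0.86 [276.5, 150.5, 296.7, 179.1]
side tin_a 0.71 [212.0, 215.2, 234.2, 248.8]
side tin_a 0.69 [323.9, 164.0, 349.3, 200.5]
side tin_a 0.62 [330.5, 137.5, 354.2, 168.4]
side tin_a 0.39 [122.4, 157.0, 247.7, 231.9]
side tin_rack 0.64 [123.5, 156.1, 241.9, 231.3]
[[435.96295035   0.         257.79471554]
 [  0.         435.96295035 186.94242879]
 [  0.           0.           1.        ]] [[-0.55210046 -0.83361024  0.01670473  0.240
[... 162 characters left out ...]
'clock': 0.3, 'joint_pos': array([-1.32301190e+00,  2.40913721e-01,  4.58751210e-03,  1.33520040e+00,
       -6.82648054e-06,  1.57083365e+00]), 'joint_vel': array([ 0.00039645, -0.00237382,  0.00192477, -0.00024045,  0.00293448,
        0.00044978]), 'tau': array([ 1.88894442e-04, -3.71850085e+01,  2.52249545e+01,  9.12960037e-03,
        2.54149717e-05, -6.04139288e-06]), 'eef_pos': array([ 0.12257596, -0.48453056,  0.23099195]), 'tool_rot': array([ 9.92337411e-01,  1.23556987e-01, -4.85160628e-05, -3.61917514e-04]), 'ft_force': array([-0.34283352,  0.08107724,  0.02227612]), 'ft_torque': array([-0.02636219,  0.04045051, -0.02034532]), 'grasp_force': 0.0, 'grip_width': 0.08523693817648953}
```

View pics/scene0.png

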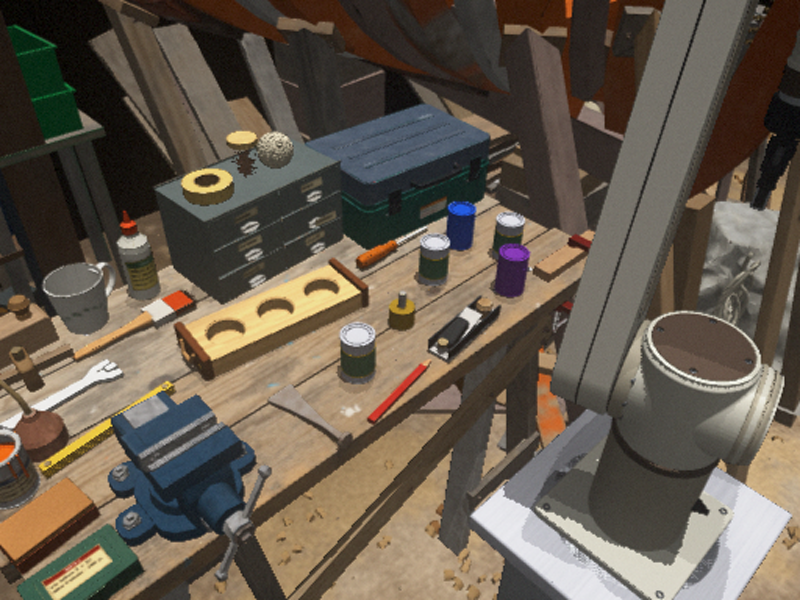

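View pics/side0.png

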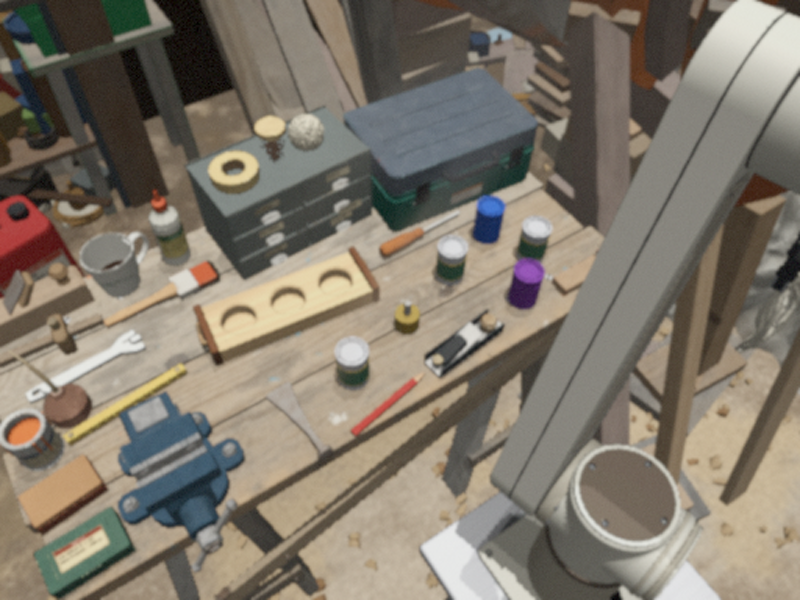

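The scene picture (800-wide pixels) shows the green-banded tins at (357,350), (434,258) and (508,233). The blue look-alike is at (461,226) and the purple one at (512,270). The rack's wells are at (225,332), (275,310) and (322,290). Next I'll localise everything.

```bash
cat > h.py <<'E'
import numpy as np,cv2
from scipy.optimize import minimize,least_squares
def proj(p,X):
    X=np.atleast_2d(X);c=X@p["view"][:3,:3].T+p["view"][:3,3];u=c@p["K"].T
    return u[:,:2]/u[:,2:]
def onplane(p,uv,z):
    R=p["view"][:3,:3];t=p["view"][:3,3];d=R.T@np.linalg.solve(p["K"],[*uv,1]);o=-R.T@t
    return (o+d*(z-o[2])/d[2])[:2]
def cyl(x,y,z=0,r=.028,h=.084,n=48):
    a=np.linspace(0,2*np.pi,n);c=np.c_[x+r*np.cos(a),y+r*np.sin(a)]
    return np.r_[np.c_[c,0*a+z],np.c_[c,0*a+z+h]]
def rackpts(x,y,t):
    c,s=np.cos(t),np.sin(t);P=[]
    for a in(-.052,.052):
        for (b,hs) in((-.145,(0,.046)),(.145,(0,.046)),(-.131,(.046,)),(.131,(.046,))):
            for h in hs:P.append([x+c*a-s*b,y+s*a+c*b,h])
    return np.array(P)
def hullmask(uv):
    m=np.zeros((384*4,512*4),np.uint8)
    cv2.fillConvexPoly(m,cv2.convexHull(np.round(uv*4+1.5).astype(np.int32)),255)
    return cv2.resize(m,(512,384),interpolation=cv2.INTER_AREA)/255.
def fit(model,obs,x0,steps):
    # obs: list of (picture, region); soft IoU
    def cost(v):
        s=0
        for p,r in obs:
            m=hullmask(proj(p,model(*v)));s+=1-np.minimum(m,r).sum()/np.maximum(m,r).sum()
        return s/len(obs)
    sim=np.array([x0]+[np.array(x0)+np.eye(len(x0))[i]*steps[i] for i in range(len(x0))])
    q=minimize(cost,x0,method="Nelder-Mead",options=dict(initial_simplex=sim,maxiter=150,xatol=1e-4,fatol=1e-5))
    return q.x,q.fun
E
cat > loc.py <<'E'
from workcell import *
from h import *
import pickle
P=[camera("scene"),camera("side")]
S=[[r for r in silhouettes("tin_a",p)] for p in P]
def mean(p,r):
    k=r["bbox"];return onplane(p,[(k[0]+k[2])/2,(k[1]+k[3])/2],.042)
for r in S[0]:
    w=mean(P[0],r);b=min(S[1],key=lambda q:np.linalg.norm(mean(P[1],q)-w))
    if np.linalg.norm(mean(P[1],b)-w)>.05: print("nomatch",w);continue
    x,f=fit(cyl,[(P[0],r["region"]),(P[1],b["region"])],w,[.01,.01])
    col=P[0]["image"][r["region"]].mean(0)
    e=[np.round(fit(cyl,[(P[i],q["region"])],w,[.01,.01])[0],4) for i,q in((0,r),(1,b))]
    print("tin",r["bbox"],x.round(4),round(f,3),e,col.round())
R=[silhouettes("tin_rack",p)[0]["region"] for p in P]
best=min((fit(rackpts,list(zip(P,R)),[*onplane(P[0],np.argwhere(R[0]).mean(0)[::-1],.02),t],[.02,.02,.2]) for t in(-.6,-.2,.2,.6)),key=lambda q:q[1])
x,y,t=best[0];print("rack",best)
for b in(.094,0,-.094):print("well",x-np.sin(t)*b,y+np.cos(t)*b)
im=P[0]["image"][:,:,::-1].copy();W=cv2.resize(im,None,fx=4,fy=4,interpolation=cv2.INTER_CUBIC)
a=np.linspace(0,2*np.pi,60)
for b in(.094,0,-.094):
    c=proj(P[0],np.c_[x-np.sin(t)*b+.031*np.cos(a),y+np.cos(t)*b+.031*np.sin(a),0*a+.036])
    cv2.polylines(W,[np.round(c*4+1.5).astype(np.int32)],True,(255,0,255),1)
for q in rackpts(x,y,t):
    cv2.circle(W,tuple(np.round(proj(P[0],q)[0]*4+1.5).astype(int)),4,(0,255,0),-1)
cv2.imwrite("pics/loc.png",W[480:1040,400:1200]);cv2.imwrite("pics/tins.png",W[480:1040,850:1450])
E
python3 loc.py
```

```text
tin [283.1, 130.0, 305.4, 159.4] [ 0.5906 -0.3073] 0.096 [array([ 0.5891, -0.3091]), array([ 0.5919, -0.3061])] [ 39.  54. 103.]
tin [317.5, 154.9, 339.6, 189.6] [ 0.4226 -0.2631] 0.087 [array([ 0.4204, -0.2633]), array([ 0.4249, -0.2628])] [73. 42. 87.]
tin [270.4, 148.3, 288.8, 182.0] [ 0.5447 -0.1813] 0.1 [array([ 0.5448, -0.1845]), array([ 0.5469, -0.1797])] [98. 99. 95.]
tin [317.1, 137.1, 336.2, 162.4] [ 0.4982 -0.3458] 0.28 [array([ 0.501 , -0.3525]), array([ 0.5033, -0.3483])] [104. 104. 103.]
tin [216.5, 208.8, 244.1, 243.9] [0.4511 0.0916] 0.094 [array([0.4498, 0.0905]), array([0.4517, 0.0936])] [114. 112. 106.]
nomatch [ 0.61903118 -0.11697891]
rack (array([ 0.63392717,  0.12982605, -0.11400862]), np.float64(0.13903435691563487))
well 0.6446207804794251 0.22321581149757833
well 0.6339271713538321 0.12982605443681156
well 0.6232335622282392 0.036436297376044785
```

View pics/loc.png

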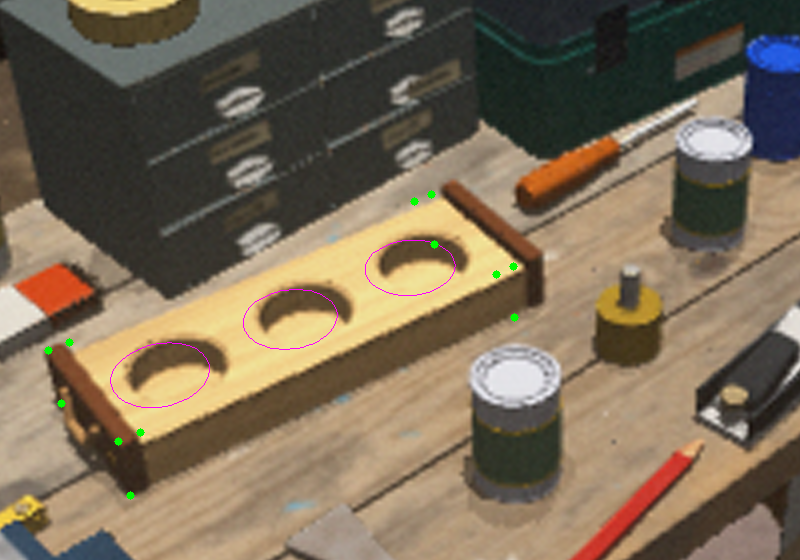

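View pics/tins.png

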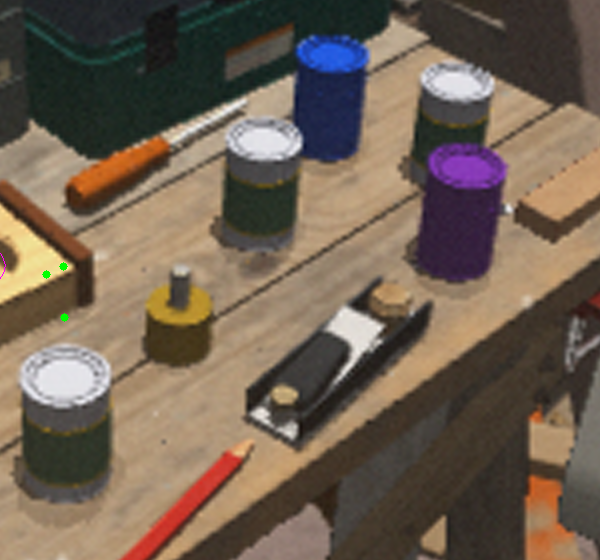

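The crop confirms the three green tins, with the blue and purple ones excluded. The rack overlay misses the -y batten, so I'll refit the rack from the plank top's colour and tin 3 from its lid.

```bash
cat > rack.py <<'E'
from h import *
import pickle,sys
D=pickle.load(open("d0.pkl","rb"));P=[D["scene"],D["side"]]
def top(x,y,t):
    c,s=np.cos(t),np.sin(t)
    return np.array([[x+c*a-s*b,y+s*a+c*b,.036] for a in(-.052,.052) for b in(-.131,.131)])
obs=[]
for p in P:
    f=p["image"].astype(np.uint8);h=cv2.cvtColor(f,cv2.COLOR_RGB2HSV)
    m=((h[...,0]>12)&(h[...,0]<32)&(h[...,1]>60)&(h[...,2]>175)).astype(np.uint8)
    m=cv2.morphologyEx(m,cv2.MORPH_OPEN,np.ones((2,2)))
    roi=hullmask(proj(p,rackpts(.625,.115,-.114)*1.0))>0;roi=cv2.dilate(roi.astype(np.uint8),np.ones((15,15)))
    n,l,s,_=cv2.connectedComponentsWithStats(m*roi);k=1+s[1:,4].argmax()
    q=np.argwhere(l==k)[:,::-1].astype(np.float32);obs.append((p,hullmask(q)));print(s[k])
for o in(obs,obs[:1],obs[1:]):
    print(fit(top,o,[.625,.115,-.114],[.01,.01,.1]))
(x,y,t),_=fit(top,obs,[.625,.115,-.114],[.01,.01,.1])
out=[]
a=np.linspace(0,2*np.pi,60)
for p in P:
    W=cv2.resize(p["image"][:,:,::-1],None,fx=4,fy=4,interpolation=cv2.INTER_CUBIC)
    L=[np.c_[x-np.sin(t)*b+.031*np.cos(a),y+np.cos(t)*b+.031*np.sin(a),0*a+.036] for b in(.094,0,-.094)]
    L.append(top(x,y,t)[[0,1,3,2]])
    for c in L: cv2.polylines(W,[np.round(proj(p,c)*4+1.5).astype(np.int32)],True,(255,0,255),1)
    out.append(W[560:960,440:1000] if p is P[0] else W[600:960,440:1000])
cv2.imwrite("pics/rack1.png",np.vstack(out)[:,:560][:760])
im=cv2.resize(np.vstack(out),None,fx=.78,fy=.78);cv2.imwrite("pics/rack1.png",im)
for b in(.094,0,-.094):print("well",x-np.sin(t)*b,y+np.cos(t)*b)
# tins by bright lid: ellipse of lid disk at z=.084
def lid(x,y):return cyl(x,y,.084,.027,0.0)
for w in([.545,-.181],[.451,.092],[.503,-.348]):
    o=[]
    for p in P:
        f=p["image"].astype(int);m=((f.min(2)>120)&(f.max(2)-f.min(2)<40))*(cv2.dilate(hullmask(proj(p,lid(*w))),np.ones((5,5)))>0)
        o.append((p,hullmask(np.argwhere(m)[:,::-1].astype(np.float32))))
    print(w,[np.round(fit(lid,q,w,[.01,.01])[0],4) for q in(o,o[:1],o[1:])])
E
python3 rack.py
```

```text
[ 117  170  114   61 2457]
[ 130  163  109   62 2562]
(array([ 0.62956322,  0.12305578, -0.10497467]), np.float64(0.17070829719177688))
(array([ 0.6330231 ,  0.12694916, -0.119476  ]), np.float64(0.23148056601503542))
(array([ 0.62853796,  0.11760309, -0.10926436]), np.float64(0.09650342363042086))
well 0.6394127262400833 0.21653832860952366
well 0.6295632206012166 0.1230557781593464
well 0.61971371496235 0.02957322770916916
[0.545, -0.181] [array([ 0.5469, -0.1815]), array([ 0.5461, -0.1823]), array([ 0.54  , -0.1815])]
[0.451, 0.092] [array([0.4485, 0.0917]), array([0.4487, 0.0919]), array([0.4466, 0.0942])]
[0.503, -0.348] [array([ 0.4967, -0.3459]), array([ 0.497 , -0.3458]), array([ 0.4988, -0.3421])]
```

View pics/rack1.png

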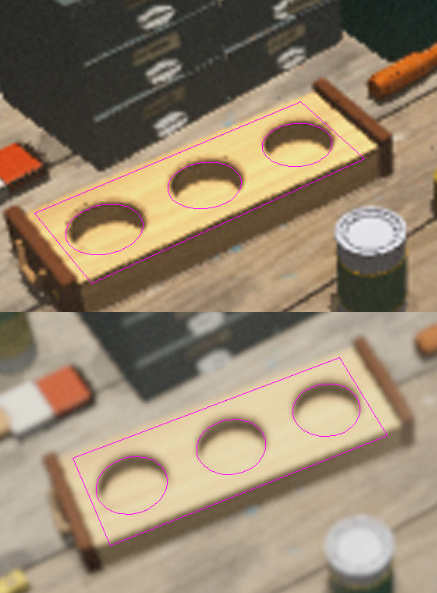

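The overlay now sits on the wells to within about a pixel. Next I'll move above tin 3.

>>> drive_tool:
  increments:
    - [[35,12,0],[0,0,-7.1],1]
    - [[35,12,0],[0,0,-7.1],1]
    - [[35,12,0],[0,0,0],1]
    - [[35,12,0],[0,0,0],1]
    - [[35,12,0],[0,0,0],1]
    - [[35,12,0],[0,0,0],1]
    - [[35,12,0],[0,0,0],1]
    - [[35,12,0],[0,0,0],1]

```text
clock: 1.27
eef_pos: [0.3991, -0.3898, 0.2315]
tool_rot: [1.0, 0.009, 0.0, 0.0]
ft_force: [0.7, -0.5, 0.2]
grip_width: 0.0853
grasp_force: 0.0
```

>>> drive_tool:
  increments:
    - [[35,14,0],[0,0,0],1]
    - [[35,14,0],[0,0,0],1]
    - [[0,0,0],[0,0,0],1]
    - [[0,0,0],[0,0,0],1]
    - [[0,0,0],[0,0,0],1]

```text
clock: 1.68
eef_pos: [0.4672, -0.3625, 0.231]
tool_rot: [1.0, 0.01, -0.001, -0.0]
ft_force: [-0.3, -0.2, 1.7]
grip_width: 0.0854
grasp_force: 0.0
```

```bash
cat > wr.py <<'E'
from workcell import *
from h import *
import sys
# usage: wr.py name [lid x y | ...] 
p=camera("wrist");o=get_obs();print(o["clock"],o["eef_pos"].round(4),o["tool_rot"].round(4),o["ft_force"].round(2))
W=p["image"][:,:,::-1].copy()
for r in silhouettes("tin_a",p):
    m=r["region"];k=r["bbox"]
    print(round(r["conf"],2),np.round(k),"atlidz",onplane(p,[(k[0]+k[2])/2,(k[1]+k[3])/2],.084).round(4))
    w=onplane(p,[(k[0]+k[2])/2,(k[1]+k[3])/2],.06)
    x,f=fit(cyl,[(p,m)],w,[.01,.01]);print("  cylfit",x.round(4),round(f,3))
    cv2.polylines(W,[cv2.convexHull(proj(p,cyl(*x)).round().astype(np.int32))],True,(255,0,255),1)
print("cam",-p["view"][:3,:3].T@p["view"][:3,3])
cv2.imwrite("pics/%s.png"%sys.argv[1],W)
E
python3 wr.py w1
```

```text
1.7333 [ 0.4666 -0.363   0.2312] [ 1.0e+00  8.9e-03 -4.0e-04 -1.0e-04] [0.35 0.35 0.47]
0.9 [111. 175. 187. 256.] atlidz [ 0.4312 -0.2717]
  cylfit [ 0.4232 -0.2638] 0.059
0.89 [200. 103. 269. 175.] atlidz [ 0.5    -0.3471]
  cylfit [ 0.4979 -0.3461] 0.027
0.86 [145.   0. 226.  67.] atlidz [ 0.5801 -0.3095]
  cylfit [ 0.5887 -0.306 ] 0.017
0.69 [  0.  44. 103. 114.] atlidz [ 0.5447 -0.2019]
  cylfit [ 0.5435 -0.1811] 0.021
cam [ 0.53915639 -0.36193839  0.37329438]
```

View pics/w1.png

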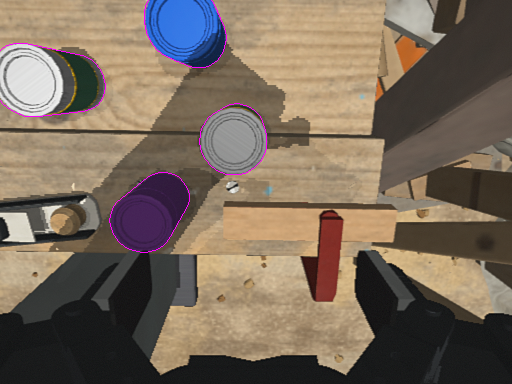

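The wrist view shows tin 3's lid at pixel (233,139), with nothing beside it along y. The fit puts it at (0.498, -0.346). I'll descend, grip and lift.

>>> drive_tool:
  increments:
    - [[16,8,0],[0,0,0],1]
    - [[15,9,-20],[0,0,0],1]
    - [[0,0,-35],[0,0,0],1]
    - [[0,0,-35],[0,0,0],1]
    - [[0,0,-35],[0,0,0],1]
    - [[0,0,-30],[0,0,0],1]
    - [[0,0,-25],[0,0,0],1]
    - [[0,0,-16],[0,0,0],1]

```text
clock: 2.45
eef_pos: [0.4953, -0.3457, 0.0325]
tool_rot: [1.0, 0.008, -0.002, -0.001]
ft_force: [0.4, 0.4, 0.8]
grip_width: 0.0848
grasp_force: 0.0
```

>>> drive_tool:
  increments:
    - [[0,0,0],[0,0,0],1]
    - [[0,0,0],[0,0,0],1]

```text
clock: 2.62
eef_pos: [0.4968, -0.3462, 0.0349]
tool_rot: [1.0, 0.008, -0.001, -0.001]
ft_force: [0.3, -0.3, 0.6]
grip_width: 0.0853
grasp_force: 0.0
```

>>> drive_tool:
  increments:
    - [[0,0,0],[0,0,0],0]
    - [[0,0,0],[0,0,0],0]
    - [[0,0,0],[0,0,0],0]
    - [[0,0,0],[0,0,0],0]
    - [[0,0,0],[0,0,0],0]
    - [[0,0,0],[0,0,0],0]
    - [[0,0,0],[0,0,0],0]
    - [[0,0,0],[0,0,0],0]

```text
clock: 3.28
eef_pos: [0.4998, -0.3468, 0.0377]
tool_rot: [1.0, 0.009, 0.002, 0.001]
ft_force: [-1.0, -0.1, 6.1]
grip_width: 0.0548
grasp_force: 64.4
```

>>> drive_tool:
  increments:
    - [[0,0,5],[0,0,0],0]
    - [[0,0,10],[0,0,0],0]
    - [[0,0,15],[0,0,0],0]
    - [[0,0,20],[0,0,0],0]
    - [[0,0,0],[0,0,0],0]
    - [[0,0,0],[0,0,0],0]
    - [[0,0,0],[0,0,0],0]
    - [[0,0,0],[0,0,0],0]

```text
clock: 3.95
eef_pos: [0.4975, -0.345, 0.0838]
tool_rot: [1.0, 0.009, -0.001, -0.001]
ft_force: [0.1, -0.3, -3.0]
grip_width: 0.0547
grasp_force: 63.9
```

>>> drive_tool:
  increments:
    - [[0,0,0],[0,0,0],0]
    - [[0,0,0],[0,0,0],0]

```text
clock: 4.12
eef_pos: [0.4978, -0.3452, 0.0841]
tool_rot: [1.0, 0.009, -0.001, -0.001]
ft_force: [-0.7, 0.1, -2.7]
grip_width: 0.0545
grasp_force: 63.9
```

Tin 3 reads about 3 N, so it's light. I'll carry it to the rack and look at the wells.

>>> drive_tool:
  increments:
    - [[0,0,30],[0,0,0],0]
    - [[0,10,35],[0,0,0],0]
    - [[0,25,35],[0,0,0],0]
    - [[2,30,20],[0,0,0],0]
    - [[2,35,0],[0,0,0],0]
    - [[2,35,0],[0,0,0],0]
    - [[2,35,0],[0,0,0],0]
    - [[2,35,0],[0,0,0],0]

```text
clock: 4.78
eef_pos: [0.5081, -0.14, 0.204]
tool_rot: [1.0, 0.009, -0.0, -0.0]
ft_force: [1.0, -0.6, -3.5]
grip_width: 0.0546
grasp_force: 65.1
```

>>> drive_tool:
  increments:
    - [[2,35,0],[0,0,0],0]
    - [[2,35,0],[0,0,0],0]
    - [[2,35,0],[0,0,0],0]
    - [[2,35,0],[0,0,0],0]
    - [[2,30,0],[0,0,0],0]
    - [[2,15,0],[0,0,0],0]
    - [[0,0,0],[0,0,0],0]
    - [[0,0,0],[0,0,0],0]

```text
clock: 5.45
eef_pos: [0.521, 0.026, 0.2039]
tool_rot: [1.0, 0.022, -0.001, -0.006]
ft_force: [-0.9, 0.2, -3.8]
grip_width: 0.0547
grasp_force: 65.0
```

>>> drive_tool:
  increments:
    - [[0,0,0],[0,0,0],0]
    - [[0,0,0],[0,0,0],0]
    - [[0,0,0],[0,0,0],0]

```text
clock: 5.7
eef_pos: [0.521, 0.0251, 0.2042]
tool_rot: [1.0, 0.021, -0.0, -0.007]
ft_force: [0.4, -0.2, -3.2]
grip_width: 0.0544
grasp_force: 65.0
```

```bash
cat > wr2.py <<'E'
from workcell import *
from h import *
import sys,pickle
p=camera("wrist");o=get_obs();print(o["clock"],o["eef_pos"].round(4),o["tool_rot"].round(4),o["ft_force"].round(2))
pickle.dump(p,open(sys.argv[1]+".pkl","wb"))
W=cv2.resize(p["image"][:,:,::-1],(800,600),interpolation=cv2.INTER_CUBIC)
a=np.linspace(0,2*np.pi,60);k=800/512
x,y,t=map(float,sys.argv[2:5])
for b in(.094,0,-.094):
    c=proj(p,np.c_[x-np.sin(t)*b+.031*np.cos(a),y+np.cos(t)*b+.031*np.sin(a),0*a+.036])
    cv2.polylines(W,[np.round(c*k+.28).astype(np.int32)],True,(255,0,255),1)
    print(proj(p,[x-np.sin(t)*b,y+np.cos(t)*b,.036])*k)
cv2.imwrite("pics/%s.png"%sys.argv[1],W)
E
python3 wr2.py w2 .627 .119 -.107
```

```text
5.75 [0.521  0.0253 0.2042] [ 9.998e-01  2.080e-02 -3.000e-04 -6.800e-03] [ 0.95  0.22 -2.85]
[[52.64282742 40.13254805]]
[[230.09489515  68.01635237]]
[[404.24699401  95.38161843]]
```

View pics/w2.png

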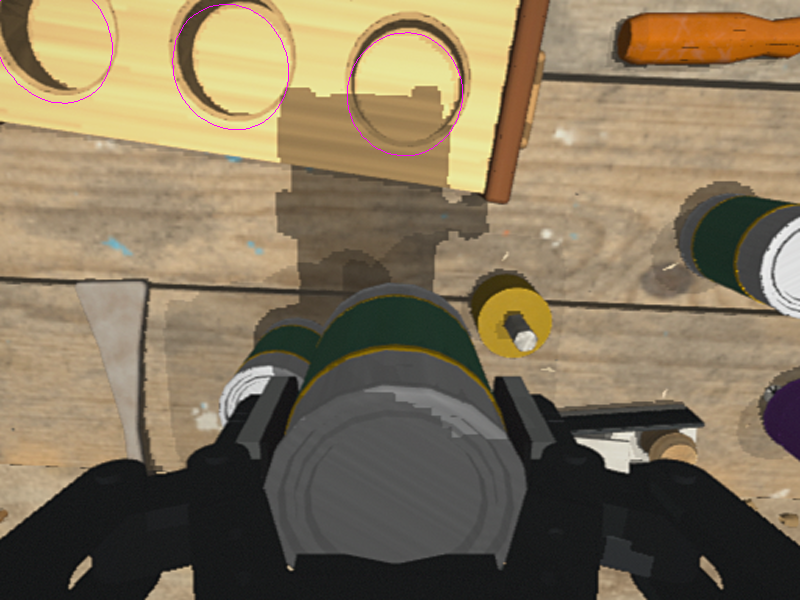

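The wrist view shows well 3's chamfered rim centred near (408,84) and well 2's near (232,65). That puts my overlay a few mm short in x. I'll refine it with a gradient fit on this picture.

```bash
cat > gf.py <<'E'
from h import *
import pickle,sys
from scipy.ndimage import map_coordinates
p=pickle.load(open("w2.pkl","rb"))
g=cv2.GaussianBlur(p["image"].astype(np.float32),(0,0),.8)
G=np.sqrt(sum(cv2.Sobel(g,cv2.CV_32F,*d)**2 for d in((1,0),(0,1))).max(2))
a=np.linspace(0,2*np.pi,120)
def cost(v,full=False):
    x,y,t=v;c,s=np.cos(t),np.sin(t);T=lambda A,B,z:np.c_[x+c*A-s*B,y+s*A+c*B,0*A+z]
    l=np.linspace(-1,1,60)
    L={f"w{b}_{r}":T(r*np.cos(a),b+r*np.sin(a),z) for b in(0,-.094) for r,z in((.034,.036),(.031,.033))}
    L["front"]=T(0*l-.052,.13*l,.036);L["bat"]=T(.051*l,0*l-.131,.046);L["bato"]=T(.051*l,0*l-.145,.046)
    r={}
    for k,P in L.items():
        u=proj(p,P);ok=(u[:,0]>2)&(u[:,0]<509)&(u[:,1]>2)&(u[:,1]<381)
        r[k]=map_coordinates(np.minimum(G,80),u[ok][:,::-1].T,order=1).mean()
    return r if full else -sum(r.values())
best=min(((cost((x,y,t)),x,y,t) for x in np.arange(.620,.642,.001) for y in np.arange(.108,.130,.001) for t in np.arange(-.15,-.06,.01)))
q=minimize(cost,best[1:],method="Nelder-Mead",options=dict(initial_simplex=np.array([best[1:]]*4)+np.r_[np.zeros((1,3)),np.diag([.001,.001,.01])]))
print(best,q.x,q.fun,cost(q.x,True))
x,y,t=q.x
W=cv2.resize(p["image"][:,:,::-1],None,fx=3,fy=3,interpolation=cv2.INTER_CUBIC)
for b in(.094,0,-.094):
    print("well",x-np.sin(t)*b,y+np.cos(t)*b)
    for r,z in((.034,.036),(.031,.033)):
        u=proj(p,np.c_[x-np.sin(t)*b+r*np.cos(a),y+np.cos(t)*b+r*np.sin(a),0*a+z])
        cv2.polylines(W,[np.round(u*3+1).astype(np.int32)],True,(255,0,255),1)
cv2.imwrite("pics/gf.png",W[:400,250:1050])
from workcell import get_obs
print(get_obs()["joint_pos"].round(3))
E
python3 gf.py
```

```text
(np.float32(-469.37836), np.float64(0.634), np.float64(0.11800000000000001), np.float64(-0.09999999999999995)) [ 0.63437219  0.118082   -0.10510793] -470.21173095703125 {'w0_0.034': np.float32(77.582245), 'w0_0.031': np.float32(78.07706), 'w-0.094_0.034': np.float32(74.31927), 'w-0.094_0.031': np.float32(72.682014), 'front': np.float32(79.94393), 'bat': np.float32(14.445301), 'bato': np.float32(73.16188)}
well 0.6442341517863959 0.21156324041414337
well 0.6343721888449985 0.11808200332914057
well 0.6245102259036011 0.02460076624413776
[0.041 0.297 0.009 1.283 0.014 3.141]
```

View pics/gf.png

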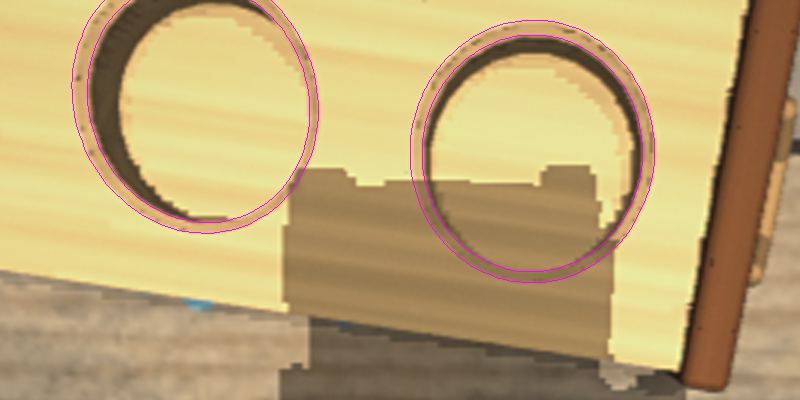

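```bash
python3 - <<'E'
from h import *;import pickle
p=pickle.load(open("d0.pkl","rb"))["scene"]
for c in((165,297),(480,130),(628,355),(715,475)):print(c,onplane(p,((400+c[0])/4,(480+c[1])/4),0))
E
```

```text
(165, 297) [0.74816472 0.15838418]
(480, 130) [ 0.75884882 -0.14302309]
(628, 355) [ 0.48076862 -0.03888181]
(715, 475) [0.36054262 0.00107426]
```

>>> drive_tool:
  increments:
    - [[0,0,0],[-0.8,0,0],0]
    - [[10,0,0],[0,0,7],0]
    - [[10,0,0],[0,0,7],0]
    - [[10,0,0],[0,0,7],0]
    - [[10,0,0],[0,0,7],0]
    - [[10,0,0],[0,0,7],0]
    - [[10,0,0],[0,0,7],0]
    - [[10,0,0],[0,0,7],0]

```text
clock: 6.42
eef_pos: [0.5916, 0.0238, 0.2041]
tool_rot: [0.899, 0.438, -0.001, -0.0]
ft_force: [-0.3, -0.0, -3.5]
grip_width: 0.0546
grasp_force: 65.0
```

>>> drive_tool:
  increments:
    - [[10,0,0],[0,0,7],0]
    - [[10,0,0],[0,0,7],0]
    - [[13,0,0],[0,0,7],0]
    - [[0,0,-20],[0,0,7],0]
    - [[0,0,-40],[0,0,0],0]
    - [[0,0,-40],[0,0,0],0]
    - [[0,0,0],[0,0,0],0]
    - [[0,0,0],[0,0,0],0]

```text
clock: 7.08
eef_pos: [0.6214, 0.0239, 0.1015]
tool_rot: [0.768, 0.64, -0.004, -0.003]
ft_force: [0.7, 0.4, -2.5]
grip_width: 0.0546
grasp_force: 65.2
```

>>> drive_tool:
  increments:
    - [[0,0,0],[0,0,0],0]
    - [[0,0,0],[0,0,0],0]
    - [[0,0,0],[0,0,0],0]

```text
clock: 7.33
eef_pos: [0.6266, 0.0243, 0.1077]
tool_rot: [0.768, 0.641, 0.002, 0.002]
ft_force: [0.3, 0.0, -2.5]
grip_width: 0.0541
grasp_force: 65.2
```

>>> drive_tool:
  increments:
    - [[-1,0,0],[0,0,0],0]
    - [[0,0,-10],[0,0,0],0]
    - [[0,0,-10],[0,0,0],0]
    - [[0,0,0],[0,0,0],0]
    - [[0,0,0],[0,0,0],0]
    - [[0,0,0],[0,0,0],0]

```text
clock: 7.83
eef_pos: [0.6228, 0.0243, 0.0836]
tool_rot: [0.768, 0.641, -0.001, -0.001]
ft_force: [-0.7, -0.1, -2.6]
grip_width: 0.0546
grasp_force: 65.5
```

```bash
python3 - <<'E'
from workcell import *
from h import *
import pickle
P=[camera("scene"),camera("side"),camera("wrist")];o=get_obs();print(o["eef_pos"].round(4),o["tool_rot"].round(3),o["ft_force"].round(2))
pickle.dump(P,open("p3.pkl","wb"))
a=np.linspace(0,2*np.pi,60);out=[]
x,y,z=o["eef_pos"]
for p in P:
    W=cv2.resize(p["image"][:,:,::-1],None,fx=4,fy=4,interpolation=cv2.INTER_CUBIC)
    def D(Q,col):cv2.polylines(W,[np.round(proj(p,Q)*4+1.5).astype(np.int32)],True,col,1)
    for r in(.031,.034):D(np.c_[.6245+r*np.cos(a),.0246+r*np.sin(a),0*a+.036],(255,0,255))
    D(np.c_[x+.028*np.cos(a),y+.028*np.sin(a),0*a+z-.036],(0,255,255))
    c=(proj(p,[x,y,.06])[0]*4).astype(int);c=np.clip(c,[130,200],[2048-130,1536-200]);out.append(W[c[1]-200:c[1]+200,c[0]-130:c[0]+130])
cv2.imwrite("pics/pre.png",np.hstack(out))
E
```

```text
[0.6235 0.0243 0.0845] [ 0.768  0.641 -0.001 -0.   ] [-0.14 -0.37 -3.32]
```

View pics/pre.png

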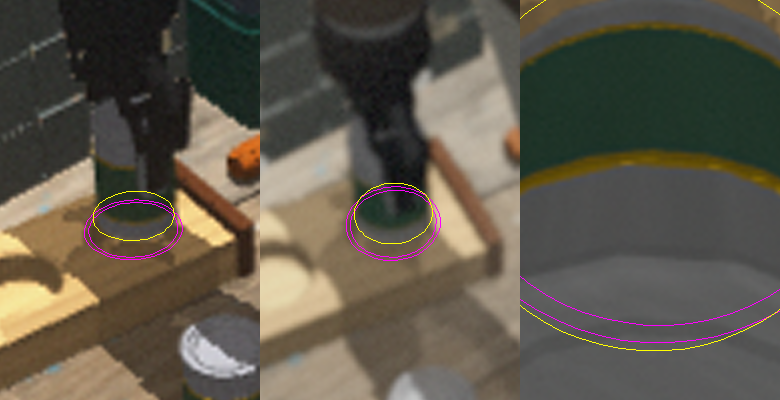

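The scene and side views show the tin's underside centred over well 3 and about 10 mm above the plank. I'll lower it gently.

>>> drive_tool:
  increments:
    - [[1,0,-6],[0,0,0],0]
    - [[0,0,-6],[0,0,0],0]
    - [[0,0,-5],[0,0,0],0]
    - [[0,0,-5],[0,0,0],0]
    - [[0,0,0],[0,0,0],0]
    - [[0,0,0],[0,0,0],0]

```text
clock: 8.48
eef_pos: [0.6237, 0.0243, 0.0614]
tool_rot: [0.768, 0.641, -0.001, -0.001]
ft_force: [0.1, 0.2, -2.9]
grip_width: 0.0547
grasp_force: 65.5
```

>>> drive_tool:
  increments:
    - [[0,0,-4],[0,0,0],0]
    - [[0,0,-4],[0,0,0],0]
    - [[0,0,-3],[0,0,0],0]
    - [[0,0,-2],[0,0,0],0]
    - [[0,0,0],[0,0,0],0]
    - [[0,0,0],[0,0,0],0]

```text
clock: 8.98
eef_pos: [0.624, 0.0243, 0.049]
tool_rot: [0.768, 0.641, -0.001, -0.0]
ft_force: [0.5, 0.9, -2.9]
grip_width: 0.0546
grasp_force: 65.6
```

>>> drive_tool:
  increments:
    - [[0,0,-1],[0,0,0],0]
    - [[0,0,-1],[0,0,0],0]
    - [[0,0,-1],[0,0,0],0]
    - [[0,0,0],[0,0,0],0]
    - [[0,0,0],[0,0,0],0]

```text
clock: 9.4
eef_pos: [0.6245, 0.0242, 0.0478]
tool_rot: [0.768, 0.641, -0.0, 0.0]
ft_force: [-3.4, -0.5, 5.5]
grip_width: 0.0545
grasp_force: 66.3
```

>>> drive_tool:
  increments:
    - [[0,0,-1],[0,0,0],0]
    - [[0,0,-1],[0,0,0],0]
    - [[0,0,0],[0,0,0],0]
    - [[0,0,0],[0,0,0],0]

```text
clock: 9.73
eef_pos: [0.6245, 0.0242, 0.0477]
tool_rot: [0.768, 0.641, 0.0, 0.0]
ft_force: [-7.0, -1.0, 14.4]
grip_width: 0.0545
grasp_force: 67.5
```

Contact at TCP z 0.0477 matches the well floor, so the tin is seated. I'll release and rise.

>>> drive_tool:
  increments:
    - [[0,0,2],[0,0,0],1]
    - [[0,0,0],[0,0,0],1]
    - [[0,0,0],[0,0,0],1]
    - [[0,0,0],[0,0,0],1]
    - [[0,0,0],[0,0,0],1]
    - [[0,0,0],[0,0,0],1]
    - [[0,0,5],[0,0,0],1]
    - [[0,0,15],[0,0,0],1]

```text
clock: 10.4
eef_pos: [0.6221, 0.0242, 0.0639]
tool_rot: [0.768, 0.641, -0.003, -0.002]
ft_force: [0.2, -0.4, -0.7]
grip_width: 0.0857
grasp_force: 0.0
```

>>> drive_tool:
  increments:
    - [[0,0,30],[0,0,0],1]
    - [[0,0,40],[0,0,0],1]
    - [[0,0,40],[0,0,0],1]
    - [[0,0,20],[0,0,0],1]
    - [[0,0,0],[0,0,0],1]
    - [[0,0,0],[0,0,0],1]
    - [[0,0,0],[0,0,0],1]

```text
clock: 10.98
eef_pos: [0.6237, 0.0243, 0.1955]
tool_rot: [0.768, 0.641, -0.001, -0.001]
ft_force: [0.3, 1.7, -1.0]
grip_width: 0.0855
grasp_force: 0.0
```

```bash
python3 wr.py w4; python3 -c "
from workcell import *;print(get_obs()['joint_pos'].round(3))"
```

```text
11.0333 [0.6232 0.0243 0.1946] [ 0.7679  0.6406 -0.002  -0.0013] [0.01 0.97 0.44]
0.75 [214. 143. 293. 232.] atlidz [0.6243 0.0243]
  cylfit [0.6233 0.0185] 0.037
0.63 [190. 328. 244. 356.] atlidz [ 0.5674 -0.1087]
  cylfit [ 0.5427 -0.1825] 0.572
cam [0.63701394 0.09419488 0.33784022]
[ 0.039  0.51   0.305  1.371 -0.     1.79 ]
```

Tin 3 stands in well 3; its lid is at (0.624, 0.024). Now tin 2.

>>> drive_tool:
  increments:
    - [[-25,6,3],[0,0,-6.6],1]
    - [[-25,6,3],[0,0,-6.6],1]
    - [[-25,6,0],[0,0,-6.6],1]
    - [[-25,6,0],[0,0,-6.6],1]
    - [[-25,6,0],[0,0,-6.6],1]
    - [[-25,6,0],[0,0,-6.6],1]
    - [[-25,6,0],[0,0,-6.6],1]
    - [[-25,6,0],[0,0,-6.6],1]

```text
clock: 11.75
eef_pos: [0.4219, 0.0723, 0.2007]
tool_rot: [0.973, 0.23, -0.002, -0.001]
ft_force: [0.3, 0.5, -0.2]
grip_width: 0.0851
grasp_force: 0.0
```

>>> drive_tool:
  increments:
    - [[-23,8,0],[0,0,-6.6],1]
    - [[0,0,0],[0,0,0],1]
    - [[0,0,0],[0,0,0],1]
    - [[0,0,0],[0,0,0],1]

```text
clock: 12.08
eef_pos: [0.4015, 0.0802, 0.2017]
tool_rot: [0.984, 0.177, -0.001, -0.001]
ft_force: [0.3, -0.9, 0.1]
grip_width: 0.0855
grasp_force: 0.0
```

```bash
python3 wr.py w5
```

```text
12.1333 [0.4019 0.0802 0.2018] [ 9.843e-01  1.764e-01 -6.000e-04 -6.000e-04] [ 0.29 -0.53 -0.27]
0.68 [222.  83. 296. 158.] atlidz [0.4504 0.0927]
  cylfit [0.4486 0.0916] 0.034
cam [0.46904214 0.10434076 0.34409367]
```

>>> drive_tool:
  increments:
    - [[24,6,0],[0,0,0],1]
    - [[23,6,-15],[0,0,0],1]
    - [[0,0,-32],[0,0,0],1]
    - [[0,0,-35],[0,0,0],1]
    - [[0,0,-35],[0,0,0],1]
    - [[0,0,-30],[0,0,0],1]
    - [[0,0,-20],[0,0,0],1]
    - [[0,0,0],[0,0,0],1]

```text
clock: 12.85
eef_pos: [0.4449, 0.0912, 0.0306]
tool_rot: [0.984, 0.176, -0.005, -0.001]
ft_force: [-0.9, -0.3, 0.7]
grip_width: 0.0854
grasp_force: 0.0
```

>>> drive_tool:
  increments:
    - [[0,0,0],[0,0,0],1]
    - [[0,0,0],[0,0,0],0]
    - [[0,0,0],[0,0,0],0]
    - [[0,0,0],[0,0,0],0]
    - [[0,0,0],[0,0,0],0]
    - [[0,0,0],[0,0,0],0]
    - [[0,0,0],[0,0,0],0]
    - [[0,0,0],[0,0,0],0]

```text
clock: 13.52
eef_pos: [0.4503, 0.0927, 0.0373]
tool_rot: [0.984, 0.176, 0.002, -0.001]
ft_force: [-0.4, -0.1, 6.6]
grip_width: 0.0548
grasp_force: 63.9
```

>>> drive_tool:
  increments:
    - [[0,0,0],[0,0,0],0]
    - [[0,0,5],[0,0,0],0]
    - [[0,0,10],[0,0,0],0]
    - [[0,0,15],[0,0,0],0]
    - [[0,0,20],[0,0,0],0]
    - [[0,0,0],[0,0,0],0]
    - [[0,0,0],[0,0,0],0]
    - [[0,0,0],[0,0,0],0]

```text
clock: 14.18
eef_pos: [0.4474, 0.0921, 0.0845]
tool_rot: [0.984, 0.176, -0.001, -0.001]
ft_force: [0.5, 0.3, -4.1]
grip_width: 0.0551
grasp_force: 64.9
```

>>> drive_tool:
  increments:
    - [[0,0,0],[0,0,0],0]
    - [[0,0,0],[0,0,0],0]
    - [[0,0,0],[0,0,0],0]

```text
clock: 14.43
eef_pos: [0.4474, 0.0921, 0.0843]
tool_rot: [0.984, 0.176, -0.001, -0.001]
ft_force: [0.5, -0.9, -3.4]
grip_width: 0.0549
grasp_force: 64.9
```

About 3.8 N, so this one is light too and goes into well 2, with the fingers turned across the rack.

>>> drive_tool:
  increments:
    - [[0,0,15],[0,0,0],0]
    - [[0,0,30],[0,0,6],0]
    - [[10,1,35],[0,0,7],0]
    - [[15,2,15],[0,0,7],0]
    - [[25,4,0],[0,0,7],0]
    - [[30,4,0],[0,0,7],0]
    - [[30,4,0],[0,0,7],0]
    - [[30,4,0],[0,0,7],0]

```text
clock: 15.1
eef_pos: [0.5891, 0.1114, 0.1796]
tool_rot: [0.826, 0.564, -0.001, -0.001]
ft_force: [-0.4, -0.3, -3.9]
grip_width: 0.0549
grasp_force: 65.1
```

>>> drive_tool:
  increments:
    - [[25,4,0],[0,0,7],0]
    - [[15,2,0],[0,0,5],0]
    - [[5,1,0],[0,0,0],0]
    - [[0,0,-15],[0,0,0],0]
    - [[0,0,-30],[0,0,0],0]
    - [[0,0,-30],[0,0,0],0]
    - [[0,0,-10],[0,0,0],0]
    - [[0,0,0],[0,0,0],0]

```text
clock: 15.77
eef_pos: [0.6291, 0.1176, 0.0906]
tool_rot: [0.765, 0.644, -0.005, -0.003]
ft_force: [-0.7, 0.3, -4.0]
grip_width: 0.055
grasp_force: 65.1
```

>>> drive_tool:
  increments:
    - [[0,0,0],[0,0,0],0]
    - [[0,0,0],[0,0,0],0]
    - [[0,0,0],[0,0,0],0]
    - [[0,0,0],[0,0,0],0]
    - [[0,0,0],[0,0,0],0]

```text
clock: 16.18
eef_pos: [0.6341, 0.1185, 0.0969]
tool_rot: [0.765, 0.645, 0.0, 0.0]
ft_force: [-0.5, 0.6, -3.6]
grip_width: 0.0548
grasp_force: 65.2
```

>>> drive_tool:
  increments:
    - [[0,0,-8],[0,0,0],0]
    - [[0,0,-8],[0,0,0],0]
    - [[1,0,-7],[0,0,0],0]
    - [[0,0,-5],[0,0,0],0]
    - [[0,0,-5],[0,0,0],0]
    - [[0,0,0],[0,0,0],0]
    - [[0,0,0],[0,0,0],0]

```text
clock: 16.77
eef_pos: [0.6338, 0.1182, 0.0614]
tool_rot: [0.765, 0.645, -0.001, -0.001]
ft_force: [0.0, 0.0, -3.3]
grip_width: 0.0547
grasp_force: 65.3
```

>>> drive_tool:
  increments:
    - [[0,0,-4],[0,0,0],0]
    - [[0,0,-4],[0,0,0],0]
    - [[0,0,-3],[0,0,0],0]
    - [[0,0,-2],[0,0,0],0]
    - [[0,0,0],[0,0,0],0]
    - [[0,0,0],[0,0,0],0]

```text
clock: 17.27
eef_pos: [0.6341, 0.1183, 0.049]
tool_rot: [0.764, 0.645, -0.001, -0.0]
ft_force: [0.5, 0.6, -3.3]
grip_width: 0.0544
grasp_force: 65.4
```

>>> drive_tool:
  increments:
    - [[0,0,-1],[0,0,0],0]
    - [[0,0,-1],[0,0,0],0]
    - [[0,0,-1],[0,0,0],0]
    - [[0,0,-1],[0,0,0],0]
    - [[0,0,0],[0,0,0],0]
    - [[0,0,0],[0,0,0],0]

```text
clock: 17.77
eef_pos: [0.6345, 0.1182, 0.0473]
tool_rot: [0.765, 0.645, -0.0, 0.0]
ft_force: [-3.4, -1.0, 5.2]
grip_width: 0.0549
grasp_force: 66.2
```

It's seated. I'll release, rise and go to the last tin.

>>> drive_tool:
  increments:
    - [[0,0,2],[0,0,0],1]
    - [[0,0,0],[0,0,0],1]
    - [[0,0,0],[0,0,0],1]
    - [[0,0,0],[0,0,0],1]
    - [[0,0,0],[0,0,0],1]
    - [[0,0,0],[0,0,0],1]
    - [[0,0,5],[0,0,0],1]
    - [[0,0,15],[0,0,0],1]

```text
clock: 18.43
eef_pos: [0.6322, 0.1179, 0.0649]
tool_rot: [0.764, 0.645, -0.003, -0.002]
ft_force: [-0.4, -0.1, 0.3]
grip_width: 0.0852
grasp_force: 0.0
```

>>> drive_tool:
  increments:
    - [[0,0,30],[0,0,0],1]
    - [[0,0,40],[0,0,0],1]
    - [[0,0,40],[0,0,0],1]
    - [[0,-10,22],[0,0,-4],1]
    - [[-12,-25,0],[0,0,-7],1]
    - [[-12,-25,0],[0,0,-7],1]
    - [[-12,-25,0],[0,0,-7],1]
    - [[-12,-25,0],[0,0,-7],1]

```text
clock: 19.1
eef_pos: [0.5857, 0.0075, 0.1998]
tool_rot: [0.914, 0.406, -0.0, -0.0]
ft_force: [-0.7, -0.1, -0.2]
grip_width: 0.0851
grasp_force: 0.0
```

>>> drive_tool:
  increments:
    - [[-14,-25,0],[0,0,-7],1]
    - [[-14,-25,0],[0,0,-7],1]
    - [[-14,-25,0],[0,0,-7],1]
    - [[-14,-25,0],[0,0,-7],1]
    - [[-14,-26,0],[0,0,-7],1]
    - [[-14,-26,0],[0,0,-7],1]
    - [[-13,-26,0],[0,0,-6],1]
    - [[0,0,0],[0,0,0],1]

```text
clock: 19.77
eef_pos: [0.487, -0.1735, 0.1998]
tool_rot: [1.0, -0.002, -0.001, 0.0]
ft_force: [-1.0, -0.5, -0.1]
grip_width: 0.0857
grasp_force: 0.0
```

>>> drive_tool:
  increments:
    - [[0,0,0],[0,0,0],1]
    - [[0,0,0],[0,0,0],1]
    - [[0,0,0],[0,0,0],1]

```text
clock: 20.02
eef_pos: [0.4897, -0.169, 0.1994]
tool_rot: [1.0, 0.003, -0.0, -0.001]
ft_force: [0.1, 1.4, 1.0]
grip_width: 0.0852
grasp_force: 0.0
```

```bash
python3 wr.py w6
```

```text
20.0667 [ 0.4897 -0.1688  0.1993] [ 1.0e+00  3.4e-03 -2.0e-04 -8.0e-04] [ 1.16  0.11 -0.5 ]
0.91 [ 0.  2. 51. 48.] atlidz [ 0.6038 -0.0143]
  cylfit [0.6282 0.0394] 0.019
0.9 [373.  10. 491.  92.] atlidz [ 0.5885 -0.2931]
  cylfit [ 0.588  -0.3054] 0.032
0.74 [229.  79. 311. 153.] atlidz [ 0.5439 -0.1816]
  cylfit [ 0.5433 -0.1814] 0.024
0.61 [314. 204. 399. 298.] atlidz [ 0.4367 -0.2543]
  cylfit [ 0.4232 -0.2627] 0.312
cam [ 0.56157763 -0.1694925   0.34179708]
```

>>> drive_tool:
  increments:
    - [[27,-6,0],[0,0,0],1]
    - [[27,-7,-15],[0,0,0],1]
    - [[0,0,-32],[0,0,0],1]
    - [[0,0,-35],[0,0,0],1]
    - [[0,0,-35],[0,0,0],1]
    - [[0,0,-30],[0,0,0],1]
    - [[0,0,-17],[0,0,0],1]
    - [[0,0,0],[0,0,0],1]

```text
clock: 20.78
eef_pos: [0.5398, -0.1804, 0.0302]
tool_rot: [1.0, 0.003, -0.005, -0.002]
ft_force: [-1.1, -0.1, -0.2]
grip_width: 0.0855
grasp_force: 0.0
```

>>> drive_tool:
  increments:
    - [[0,0,0],[0,0,0],1]
    - [[0,0,0],[0,0,0],0]
    - [[0,0,0],[0,0,0],0]
    - [[0,0,0],[0,0,0],0]
    - [[0,0,0],[0,0,0],0]
    - [[0,0,0],[0,0,0],0]
    - [[0,0,0],[0,0,0],0]
    - [[0,0,0],[0,0,0],0]

```text
clock: 21.45
eef_pos: [0.5452, -0.1824, 0.0378]
tool_rot: [1.0, 0.003, 0.002, -0.001]
ft_force: [0.8, 3.3, 6.0]
grip_width: 0.0545
grasp_force: 65.2
```

>>> drive_tool:
  increments:
    - [[0,0,0],[0,0,0],0]
    - [[0,0,5],[0,0,0],0]
    - [[0,0,10],[0,0,0],0]
    - [[0,0,15],[0,0,0],0]
    - [[0,0,20],[0,0,0],0]
    - [[0,0,0],[0,0,0],0]
    - [[0,0,0],[0,0,0],0]
    - [[0,0,0],[0,0,0],0]

```text
clock: 22.12
eef_pos: [0.5423, -0.1826, 0.0842]
tool_rot: [1.0, 0.002, -0.001, -0.001]
ft_force: [-0.2, 1.6, -8.0]
grip_width: 0.0549
grasp_force: 64.9
```

>>> drive_tool:
  increments:
    - [[0,0,0],[0,0,0],0]
    - [[0,0,0],[0,0,0],0]
    - [[0,0,0],[0,0,0],0]

```text
clock: 22.37
eef_pos: [0.5424, -0.1825, 0.084]
tool_rot: [1.0, 0.002, -0.001, -0.001]
ft_force: [0.7, -0.4, -7.2]
grip_width: 0.0546
grasp_force: 64.8
```

About 7.5 N: this is the heaviest. I'll raise it so its underside is at about 0.20 m.

>>> drive_tool:
  increments:
    - [[0,0,12],[0,0,0],0]
    - [[0,0,25],[0,0,0],0]
    - [[0,0,30],[0,0,0],0]
    - [[0,0,30],[0,0,0],0]
    - [[0,0,25],[0,0,0],0]
    - [[0,0,18],[0,0,0],0]
    - [[0,0,9],[0,0,0],0]
    - [[0,0,4],[0,0,0],0]

```text
clock: 23.03
eef_pos: [0.5439, -0.1829, 0.2396]
tool_rot: [1.0, 0.002, 0.001, -0.0]
ft_force: [0.3, 0.7, -7.1]
grip_width: 0.0546
grasp_force: 65.7
```

>>> drive_tool:
  increments:
    - [[0,0,0],[0,0,0],0]
    - [[0,0,0],[0,0,0],0]
    - [[0,0,0],[0,0,0],0]
    - [[0,0,0],[0,0,0],0]
    - [[0,0,0],[0,0,0],0]
    - [[0,0,0],[0,0,0],0]
    - [[0,0,0],[0,0,0],0]
    - [[0,0,0],[0,0,0],0]

```text
clock: 23.7
eef_pos: [0.5432, -0.1827, 0.238]
tool_rot: [1.0, 0.002, -0.0, -0.001]
ft_force: [0.2, -0.7, -6.9]
grip_width: 0.0546
grasp_force: 65.6
```

```bash
python3 - <<'E'
from workcell import *
import cv2
o=get_obs();print(o["eef_pos"],o["tool_rot"],o["ft_force"],o["joint_vel"].round(3))
p=camera("scene");cv2.imwrite("pics/end.png",cv2.resize(p["image"][:,:,::-1],(800,600),interpolation=cv2.INTER_CUBIC))
E
```

```text
[ 0.54315258 -0.1826982   0.23804031] [ 9.99996660e-01  2.41564850e-03 -4.82432025e-04 -7.81946169e-04] [ 0.15657981 -0.66177686 -6.93088525] [-0.001 -0.002  0.002  0.002 -0.001 -0.001]
```

View pics/end.png

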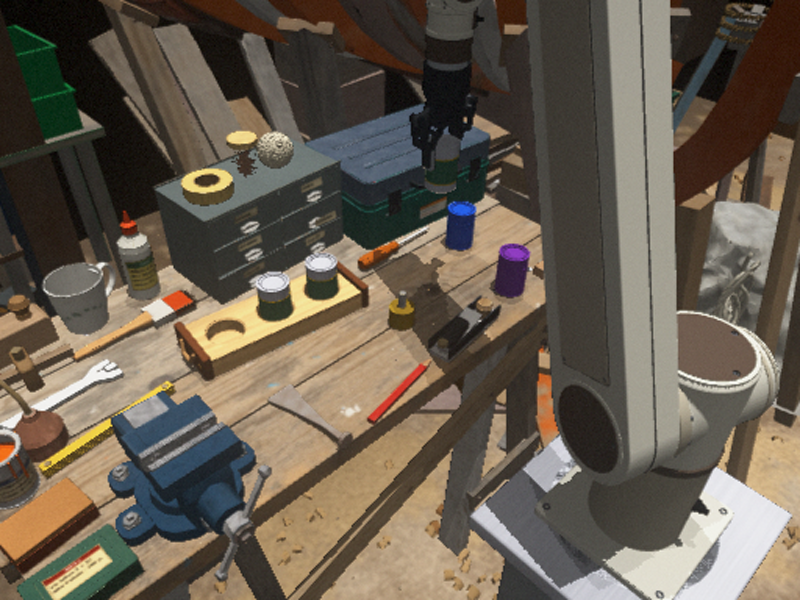

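The final picture shows two tins seated in the rack at (272,295) and (322,275). The third is held upright at (440,170), and the tools haven't moved.

```bash
python3 -c "
from workcell import *
print(job_done())"
```

```text
the job is handed in; nothing more can be done
None
```

The two lighter tins (about 3 N and 4 N) are fully down in wells 3 and 2, the heaviest (about 7 N) is held upright and still with its underside about 20 cm above the bench, and the job is handed in.

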